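# Wedge the rocking weighing slab

### The arm

A 6-joint arm with a two-finger parallel gripper is mounted at the origin on a cart in front of the work surface, level with it; the furniture and walls round the work are solid. World frame = base frame: x ahead of the robot, y to its left, z up, the work surface at z = 0. Lengths are in m, angles in rad, forces in N, time in s.
With the tool pointing down it reaches from about 0.275 to 0.975 m from the base axis. Payload 8.4 kg.
Tool frame: the origin (TCP) lies at the centre of the arm's flange, where the gripper is bolted on; the fingertips stand 190 mm ahead of it and the grasp point (between the pads) lies 171 mm ahead of it; z points along the fingers, y is the direction in which the jaws open and shut (so a half turn about z gives the same grasp; the last joint's range is limited). The gripper opens to 92 mm and grips with 3 to 60 N. Pads are 20 mm wide; open, the fingers measure 128 mm over their backs; the gripper's body (75 mm by 189 mm) begins 69 mm behind the grasp point.
Start: joints at [-1.235, 0.353, 1.633, -0, 1.155, -0.002], TCP at [0.207, -0.59, 0.405] pointing down, gripper open.
Joint ranges: [-2.63, 2.63], [-0.92, 2.1], [0.06, 2.66], [-1.3, 4.44], [0, 2.69], [-3.02, 3.02]. Speed limits (rad/s): [2.22, 2.22, 2.79, 3.14, 3.14, 3.14].

### API

Orientations are given as a 3x3 rotation matrix whose columns are the frame's x, y, z axes.
In Python, from rig import status, optics, job gives the robot as it stands.
- The arm moves only by the tool drive_tool, never from a script. Its arguments are lists of equal length, an entry for each row: "delta_pos": the shift along the tool's x, y, z in cm, a list of three; "yaw": the turn about the tool's z in rad; "hand": the finger opening in cm, from 0 to 9.19. A call has exactly 8 rows; each row shifts and turns the commanded pose from where the row before left it, along the tool's axes as they then stand; what a row does not reach is not made up. A row lasts 1/8 s, in which the tool goes at most 62.5 mm and 10.7 degrees, less where a joint would pass 70% of its speed; a pose out of reach is approached as far as the arm can. A call with a gripper value outside its range is refused whole. The fingers move at their own pace and stop on an object; "force" is the grip in N (left out, the last holds). Time passes only in rows, so rows that do not move let the fingers close, or fill a call up. It gives the time, the measured TCP pose, the force and the opening at its end, in the units of the state.
- status.get_state(): the state, without advancing time (a new reading comes with each control period).
- optics.snapshot(name): name is "scene" or "top" or "wrist"; returns a dict with "image" (384x512x3 uint8, red, green, blue), "fx", "fy", "cx", "cy" (pixels), "view" (4x4, takes a point from world to camera coordinates); the wrist camera has in their place "tool_from_camera" (4x4, takes a point from camera to tool coordinates, whose origin is the TCP and whose axes are the flange's). Camera axes: x right, y up, looking along -z (the intrinsics and any distortion apply to the point x, -y, -z); pixel columns grow to the right and rows downward; lengths in m; the calibration is good to about 2 mm. A picture is of the moment at which its call begins: read the wrist's pose just before it. There is no depth.
- job.hand_in(): hands the job in, once; it reports no verdict.
The state is a dict: "clock": time; "q": joint angles; "qd": joint speeds; "tau": joint torques, N m; "tcp_pos": TCP position; "tcp_rot": TCP orientation; "ft_force": force on the tool from outside, world axes, zero at the start; "wrist_torque": the same for the moment, N m; "grip_width": opening from 0.0 (shut) to 1.0 (fully open).
Only numpy, scipy, OpenCV 4.12 (cv2) and the standard library are available. Lean on these libraries where they do the work, as an engineer would, in place of code of your own. Each camera call takes 0.05 s, during which the arm holds its last target. There are 200 camera calls.

### The job

The stone weighing slab rocks because the rubber foot is missing at the corner with the blue spot. Push the orange wedge, thin end first, along the worktop under the slab's left side at that corner until the slab no longer dips when you press on the blue spot, and still stands level. Lift and grip nothing, do not push the slab away or disturb the other things, and finish while still pressing firmly down on the blue spot with the fingertips, about as hard as on a stiff doorbell.

Things in the scene. Friction and masses are not known exactly. Their poses are not given: they have to be found in the camera images.
- slab: Pale stone slab, 180 x 180 mm, 35 mm thick, loose, about 3 kg, on three black rubber feet: underside 14 mm, top face 49 mm above the worktop. Origin at the middle of its outline, at worktop level; x and y parallel to its sides (at yaw 0 as the world's), z up. The foot is missing at the corner -x, +y (near, left). A brass bull's-eye level sits on the opposite corner.
- press_spot: Blue round spot, 32 mm across, 3 mm thick, on top of the slab at its x = -62, y = +62 mm. Origin at the centre of its underside; its top is 52 mm above the worktop while the slab is level. Unsupported, 3 to 5 N here tips the corner down some 14 mm (0.12 rad) until it strikes the worktop; let go, it falls back level on its three feet.
- wedge: Loose orange plastic wedge lying flat, 130 mm long, 50 mm wide, 0.1 kg. Origin at the middle of its underside; along its y axis it slopes evenly from the thin end (4 mm high, y = -65 mm) to the thick end (22 mm, y = +65 mm). It starts on the slab's left (+y) side, thin end towards it, 25 to 70 mm away.
- wedge_tip (a point): Middle of the wedge's thin edge, at its underside. 72 mm behind it the wedge is as high as the slab's underside: with that much under the slab it touches, and from there pushing gets stiff (from about 1 N to 10 N and more). The slope is too gentle to slip back out under load.
- wedge_back (a point): Middle of the wedge's thick end, 11 mm above the worktop: an upright flat face, 50 mm wide, 22 mm high, to push on.
- vial_a: Bystander: small upright glass vial with a white cap, 27 mm across, 72 mm high; origin at the centre of its base.
- tape_roll: Bystander: yellow roll of tape lying flat, 59 mm across, 19 mm high; origin at the centre of its underside.
- vial_c: Bystander: small upright glass vial with a black cap, 22 mm across, 58 mm high; origin at the centre of its base.
- beaker_100: Bystander: empty clear beaker, 58 mm across, 70 mm high; origin at the centre of its base.
- marker_blue: Bystander: white marker pen with a blue cap, 138 mm long, lying down; origin under its middle.
- slide_box: Bystander: small white and red carton, 34 x 82 x 30 mm; origin at the centre of its underside.
- spanner: Bystander: steel open-ended spanner, 153 mm long, 5 mm thick, lying flat; origin under its middle.
Things that resemble listed ones, but are neither listed nor needed, are in the scene too. Several things look just like the wedge: the one meant starts nearest to the robot's base.

How it is judged:
On the way:
1. the wedge's thin end has gone at least 20 mm under the slab's left side at the blue-spot corner, the wedge flat on the worktop (x of wedge_tip in the frame of slab between -0.1 and -0.015 m and y of wedge_tip in the frame of slab below 0.07 m and angle between wedge's own z axis and vertical below 0.1 rad), for 0.1 s.
At the end, for the whole second after the job is handed in: Fingertips press the blue spot with over 5 N; under it the slab is still, level within 0.011 rad and bears on the wedge, which lies flat and untouched, its thin end 40 mm or more under the slab's left side, 15 to 100 mm nearer the robot than the slab's middle, within 0.5 rad of square (x of wedge_tip in the frame of slab between -0.1 and -0.015 m and y of wedge_tip in the frame of slab below 0.05 m and angle between the y axis of wedge and the y axis of slab, either way round below 0.5 rad and angle between wedge's own z axis and vertical below 0.05 rad and angle between slab's own z axis and vertical below 0.011 rad and contact force between wedge and slab above 1 N and contact force between the fingers and press_spot above 5 N and contact force between the fingers and wedge below 0.2 N and linear speed of each of slab, wedge below 0.02 m/s); the arm keeps its last pose, push and grip.
It fails at once if the wedge is lifted or tipped off the worktop (height (world z) of wedge above 0.012 m or angle between wedge's own z axis and vertical above 0.3 rad).
It fails at once if the slab is lifted (height (world z) of slab above 0.025 m).
It fails at once if the slab is pushed more than 30 mm away (distance of slab from where it was at the start of the episode above 0.03 m).
It fails at once if a bystander is moved more than 20 mm (distance of any of vial_a, tape_roll, vial_c, beaker_100, marker_blue, slide_box, spanner from where it was at the start of the episode above 0.02 m).
It also fails if it takes over 45 s, if anything falls off the work surface, if the arm or the gripper's body presses on something with over 40 N, if the wrist force passes 120 N, or if a joint passes its speed limit or range.

## Working session

There is one attempt and no reset: what is moved stays moved. The work goes in short steps, Python scripts to look and compute and a tool call to move; the robot and the scene stay as the last step left them, time stands still between calls to the robot, and variables do not carry over. Pictures are saved under pics/ and viewed, about 8 in all and at most 12, crops included, and the job is handed in when it is done.

Besides the shell and the picture viewer there is one more tool, called after "Request:" by a JSON object that holds its "op" and its "data". drive_tool: Moves the arm, as the interface text tells. Its arguments: {"type":"object","properties":{"delta_pos":{"type":"array","items":{"type":"array","items":{"type":"number"}}},"yaw":{"type":"array","items":{"type":"number"}},"hand":{"type":"array","items":{"type":"number"}},"force":{"type":"number"}},"required":["delta_pos","yaw","hand"]}

```bash
mkdir -p pics; cat > h.py <<'E'
import numpy as np, cv2
from rig import status, optics, job
def snap(n,f=None):
    s=status.get_state(); d=optics.snapshot(n)
    if f: cv2.imwrite('pics/'+f,d['image'][:,:,::-1])
    if n=='wrist':
        T=np.eye(4);T[:3,:3]=s['tcp_rot'];T[:3,3]=s['tcp_pos']
        d['c2w']=T@d['tool_from_camera']
    else: d['c2w']=np.linalg.inv(d['view'])
    return d
def ray(d,u,v,z):
    r=d['c2w'][:3,:3]@np.array([(u-d['cx'])/d['fx'],-(v-d['cy'])/d['fy'],-1.]);o=d['c2w'][:3,3]
    return o+r*(z-o[2])/r[2]
def proj(d,p):
    c=np.linalg.inv(d['c2w'])@np.append(p,1); return d['cx']+d['fx']*c[0]/-c[2], d['cy']-d['fy']*c[1]/-c[2]
E
python3 - <<'E'
from h import *
a=snap('top','top.png');b=snap('scene','scene.png')
print({k:v for k,v in a.items() if k!='image'})
print(status.get_state())
im=np.hstack([a['image'],b['image']])[:,:,::-1]
E
```

```text
{'fx': 368.40661356077135, 'fy': 368.40661356077135, 'cx': 255.3086714168251, 'cy': 187.66576582967886, 'view': array([[ 0.02172073, -0.99966121,  0.01434144,  0.13059786],
       [ 0.9828732 ,  0.02397726,  0.18271665, -0.58095217],
       [-0.18299861,  0.01012708,  0.98306101, -1.18830742],
       [ 0.        ,  0.        ,  0.        ,  1.        ]]), 'c2w': array([[ 0.02172073,  0.9828732 , -0.18299861,  0.35070703],
       [-0.99966121,  0.02397726,  0.01012708,  0.15651733],
       [ 0.01434144,  0.18271665,  0.98306101,  1.27245537],
       [ 0.        ,  0.        ,  0.        ,  1.        ]])}
{'clock': 0.1, 'q': array([-1.23539380e+00,  3.53585470e-01,  1.63402177e+00,  1.41566071e-05,
        1.15519259e+00, -2.40354939e-03]), 'qd': array([-3.34428852e-05, -1.36206396e-03, -7.60260405e-04,  5.74214937e-05,
       -6.25534484e-04, -7.05331496e-05]), 'tau': array([ 2.17514054e-03, -5.94902694e+01, -3.34930515e+01,  7.00439885e-02,
        1.85656728e-02, -3.22499045e-05]), 'tcp_pos': array([ 0.20707257, -0.58949497,  0.40405077]), 'tcp_rot': array([[ 9.43485940e-01,  3.31412331e-01, -3.85111198e-04],
       [ 3.31412555e-01, -9.43485246e-01,  1.14417223e-03],
       [ 1.58460508e-05, -1.20714109e-03, -9.99999271e-01]]), 'ft_force': array([-0.14797154, -0.03392158, -0.0484044 ]), 'wrist_torque': array([0.0554771 , 0.01093996, 0.00994463]), 'grip_width': 1.0006378224313488}
```

View pics/top.png

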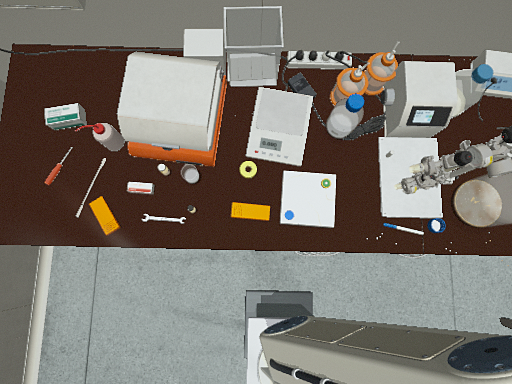

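View pics/scene.png

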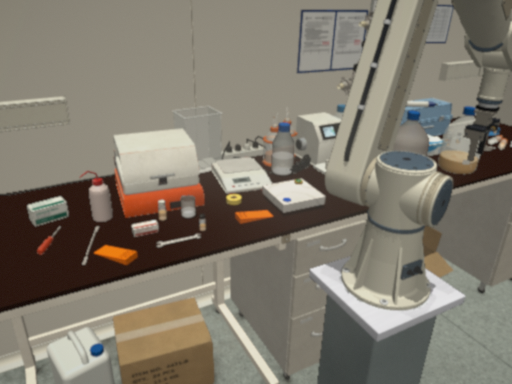

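The top view shows the slab at (308,198) with the blue spot at (289,215). Things that could be taken for the wedge are the orange blocks at (250,211) and (104,215); the orange items at (350,85), (382,68) and (175,150) are other shapes. The one at (250,211) is on the slab's left and nearest the base. I'll measure it and check it in one crop.

```bash
python3 - <<'E'
from h import *
a=snap('top');im=a['image'];hsv=cv2.cvtColor(im,cv2.COLOR_RGB2HSV)
def comps(m,x0,y0,x1,y1):
    M=np.zeros_like(m);M[y0:y1,x0:x1]=m[y0:y1,x0:x1]
    c,_=cv2.findContours(M,cv2.RETR_EXTERNAL,cv2.CHAIN_APPROX_NONE);return max(c,key=cv2.contourArea)
org=cv2.inRange(hsv,(8,150,120),(25,255,255))
for box,z in (((225,195,275,226),.013),((80,190,125,240),.013)):
    c=comps(org,*box);q=cv2.boxPoints(cv2.minAreaRect(c))
    w=np.array([ray(a,*p,z)[:2] for p in q]);print('wedge',q.round(1).tolist(),w.round(3).tolist(),w.mean(0).round(3), np.linalg.norm(w.mean(0)))
wh=cv2.inRange(hsv,(0,0,150),(180,60,255));c=comps(wh,276,165,340,232);q=cv2.boxPoints(cv2.minAreaRect(cv2.convexHull(c)))
w=np.array([ray(a,*p,.049)[:2] for p in q]);print('slab',q.round(1).tolist(),w.round(3).tolist(),w.mean(0).round(3))
bl=cv2.inRange(hsv,(95,120,80),(125,255,255));c=comps(bl,276,200,305,228);m=cv2.moments(c);u,v=m['m10']/m['m00'],m['m01']/m['m00'];print('spot',u,v,ray(a,u,v,.052))
for n,u,v in (('tape',248,169),('vial_c',192,209),('beaker',190,174)):print(n,ray(a,u,v,.02).round(3))
cv2.imwrite('pics/c1.png',cv2.resize(im[155:240,180:345,::-1],None,fx=4.5,fy=4.5,interpolation=cv2.INTER_CUBIC))
E
```

```text
wedge [[230.1999969482422, 216.8000030517578], [231.60000610351562, 201.5], [270.1000061035156, 205.0], [268.70001220703125, 220.3000030517578]] [[0.482, 0.227], [0.535, 0.224], [0.526, 0.091], [0.473, 0.095]] [0.504 0.16 ] 0.5282201424254366
wedge [[87.69999694824219, 202.6999969482422], [101.80000305175781, 195.0], [119.69999694824219, 227.6999969482422], [105.5999984741211, 235.39999389648438]] [[0.519, 0.717], [0.547, 0.671], [0.436, 0.6], [0.409, 0.645]] [0.478 0.659] 0.8134334394446409
slab [[279.29998779296875, 223.0], [283.1000061035156, 170.10000610351562], [337.3999938964844, 174.0], [333.6000061035156, 226.89999389648438]] [[0.461, 0.062], [0.642, 0.051], [0.633, -0.135], [0.452, -0.119]] [ 0.547 -0.035]
spot 288.8645833333333 214.75694444444443 [0.48891746 0.0302725  0.052     ]
tape [0.649 0.171 0.02 ]
vial_c [0.505 0.358 0.02 ]
beaker [0.627 0.371 0.02 ]
```

View pics/c1.png

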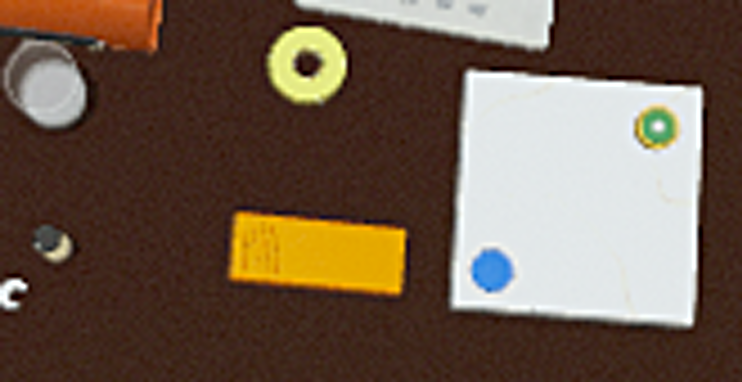

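The crop confirms the wedge: thin end towards the slab, ridged thick end on the left, at about (250,211) in the full picture. It is already well aligned with the slab. I'll move with closed fingers to above its thick end.

Request:
{"op": "drive_tool", "data": {"delta_pos": [[3.5, -4.45, 0], [3.5, -4.45, 0], [3.5, -4.45, 0], [3.5, -4.45, 0], [3.5, -4.45, 0], [3.5, -4.45, 0], [3.5, -4.45, 0], [3.5, -4.45, 0]], "yaw": [0, 0, 0, 0, 0, 0, 0, 0], "hand": [0, 0, 0, 0, 0, 0, 0, 0]}}

```text
clock: 1.15
tcp_pos: [0.3534, -0.1593, 0.4048]
tcp_rot: [[0.944, 0.331, 0.001], [0.331, -0.944, -0.0], [0.0, 0.0, -1.0]]
ft_force: [0.3, 0.9, 0.4]
grip_width: 0.155
```

Request:
{"op": "drive_tool", "data": {"delta_pos": [[3.5, -4.45, 0], [3.5, -4.45, 0], [3.5, -4.45, 0], [3.5, -4.45, 0], [3.5, -4.45, 0], [3.5, -4.45, 0], [3.5, -4.45, 0], [3.5, -4.45, 0]], "yaw": [0, 0, 0, 0, 0, 0, 0, 0], "hand": [0, 0, 0, 0, 0, 0, 0, 0]}}

```text
clock: 2.15
tcp_pos: [0.4997, 0.2696, 0.4045]
tcp_rot: [[0.943, 0.332, -0.0], [0.332, -0.943, -0.0], [-0.0, 0.0, -1.0]]
ft_force: [1.2, -0.7, 0.1]
grip_width: 0.008
```

Request:
{"op": "drive_tool", "data": {"delta_pos": [[0, 0, 0], [0, 0, 0], [0, 0, 0], [0, 0, 0], [0, 0, 0], [0, 0, 0], [0, 0, 0], [0, 0, 0]], "yaw": [-0.166, -0.166, -0.166, -0.166, -0.166, -0.166, -0.166, 0], "hand": [0, 0, 0, 0, 0, 0, 0, 0]}}

```text
clock: 3.15
tcp_pos: [0.4994, 0.2676, 0.4045]
tcp_rot: [[0.072, 0.997, -0.0], [0.997, -0.072, -0.0], [-0.0, -0.0, -1.0]]
ft_force: [0.1, -0.1, 0.4]
grip_width: 0.002
```

```bash
python3 - <<'E'
from h import *
s=status.get_state();print(s['clock'],s['tcp_pos'],s['tcp_rot'],s['grip_width'],s['ft_force'],s['q'])
a=snap('wrist','w1.png');print(a['c2w'])
E
```

```text
3.15 [0.49943098 0.26763436 0.40447443] [[ 7.19952901e-02  9.97404886e-01 -4.13589603e-04]
 [ 9.97404941e-01 -7.19953847e-02 -2.18605117e-04]
 [-2.47814354e-04 -3.96777775e-04 -9.99999891e-01]] 0.0021428669829420786 [ 0.12184427 -0.0877205   0.42945508] [4.89289121e-01 2.63110854e-01 1.76030208e+00 1.59080296e-06
 1.11864752e+00 5.61346108e-01]
[[ 0.99745431  0.06785414  0.02192507  0.50495729]
 [-0.07130038  0.95364948  0.29235067  0.35034695]
 [-0.00107163 -0.29316971  0.95605982  0.38490831]
 [ 0.          0.          0.          1.        ]]
```

View pics/w1.png

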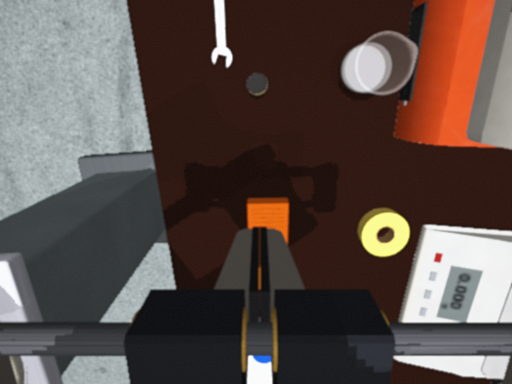

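The wrist view shows the thick end of the wedge at (248–289, 199) and the closed fingers just short of it at about (260,230). Vial_c's cap is at (257,83), far enough behind.

```bash
python3 - <<'E'
from h import *
a=snap('wrist');hsv=cv2.cvtColor(a['image'],cv2.COLOR_RGB2HSV)
m=cv2.inRange(hsv,(5,150,100),(25,255,255));m[:,:225]=0;m[:,310:]=0;m[:180]=0;m[225:]=0
ys,xs=np.nonzero(m);print(xs.min(),xs.max(),ys.min(),ys.max())
for r in range(196,226,4):
    x=np.nonzero(m[r])[0]; print(r,x.min() if len(x) else None,x.max() if len(x) else None, a['image'][r,268])
for z in (0,.022): print(z,[ray(a,u,199,z).round(4).tolist() for u in (xs.min(),(xs.min()+xs.max())/2,xs.max()+1)])
E
```

```text
247 289 198 224
196 None None [35 18  8]
200 248 287 [135  56  10]
204 247 288 [227 101  18]
208 247 288 [226 101  16]
212 247 288 [232 107  17]
216 247 288 [233 109  20]
220 247 288 [230 105  19]
224 247 288 [232 107  19]
0 [[0.4801, 0.2242, 0.0], [0.5066, 0.2223, 0.0], [0.5343, 0.2202, 0.0]]
0.022 [[0.4815, 0.2314, 0.022], [0.5065, 0.2296, 0.022], [0.5327, 0.2276, 0.022]]
```

Request:
{"op": "drive_tool", "data": {"delta_pos": [[-0.2, 0.2, 2.5], [-0.2, 0.2, 2.5], [-0.2, 0.2, 3], [-0.2, 0.2, 3], [-0.2, 0.2, 3], [0, 0, 3], [0, 0, 2.5], [0, 0, 1]], "yaw": [0, 0, 0, 0, 0, 0, 0, 0], "hand": [0, 0, 0, 0, 0, 0, 0, 0]}}

```text
clock: 4.25
tcp_pos: [0.5084, 0.2567, 0.1983]
tcp_rot: [[0.073, 0.997, -0.002], [0.997, -0.073, -0.001], [-0.001, -0.002, -1.0]]
ft_force: [0.4, 0.4, 0.1]
grip_width: 0.005
```

Request:
{"op": "drive_tool", "data": {"delta_pos": [[-0.5, 0, 0], [-0.5, 0, 0], [-0.5, 0, 0], [-0.5, 0, 0], [-0.5, 0, 0], [-0.5, 0, 0], [-0.5, 0, 0], [-0.5, 0, 0]], "yaw": [0, 0, 0, 0, 0, 0, 0, 0], "hand": [0, 0, 0, 0, 0, 0, 0, 0]}}

```text
clock: 5.25
tcp_pos: [0.506, 0.2168, 0.1997]
tcp_rot: [[0.071, 0.997, 0.0], [0.997, -0.071, 0.0], [0.0, 0.0, -1.0]]
ft_force: [0.0, 0.9, 1.1]
grip_width: 0.002
```

Request:
{"op": "drive_tool", "data": {"delta_pos": [[-0.8, 0, 0], [-0.8, 0, 0], [-0.8, 0, 0], [-0.8, 0, 0], [-0.8, 0, 0], [-0.8, 0, 0], [-0.5, 0, 0], [-0.3, 0, 0]], "yaw": [0, 0, 0, 0, 0, 0, 0, 0], "hand": [0, 0, 0, 0, 0, 0, 0, 0]}}

```text
clock: 6.25
tcp_pos: [0.502, 0.1609, 0.1997]
tcp_rot: [[0.071, 0.997, -0.0], [0.997, -0.071, 0.0], [0.0, -0.0, -1.0]]
ft_force: [0.4, 1.4, 0.1]
grip_width: 0.008
```

```bash
python3 - <<'E'
from h import *
a=snap('top');cv2.imwrite('pics/c2.png',cv2.resize(a['image'][155:240,180:345,::-1],None,fx=4.5,fy=4.5,interpolation=cv2.INTER_CUBIC))
E
```

```text
(no output)
```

View pics/c2.png

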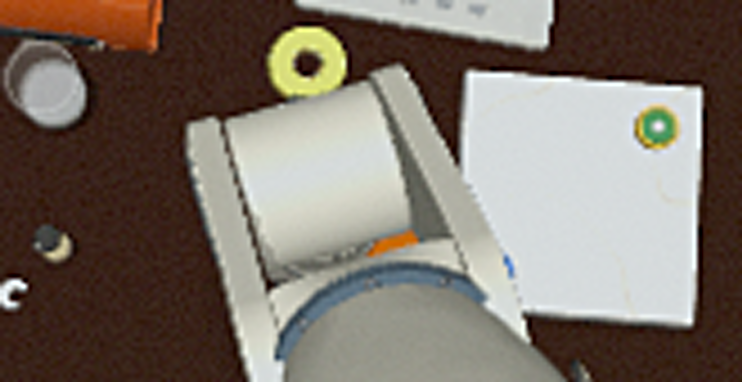

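The arm hides most of the wedge, but its far edge still shows straight at (395,243) in the crop, and the slab is undisturbed. I'll go on slowly, watching the force.

Request:
{"op": "drive_tool", "data": {"delta_pos": [[-0.4, 0, 0], [-0.4, 0, 0], [-0.4, 0, 0], [-0.3, 0, 0], [-0.2, 0, 0], [-0.2, 0, 0], [-0.2, 0, 0], [-0.1, 0, 0]], "yaw": [0, 0, 0, 0, 0, 0, 0, 0], "hand": [0, 0, 0, 0, 0, 0, 0, 0]}}

```text
clock: 7.3
tcp_pos: [0.5004, 0.1392, 0.1997]
tcp_rot: [[0.071, 0.997, -0.0], [0.997, -0.071, -0.0], [-0.0, -0.0, -1.0]]
ft_force: [0.3, 0.7, -0.5]
grip_width: -0.001
```

Request:
{"op": "drive_tool", "data": {"delta_pos": [[-0.1, 0, 0], [-0.1, 0, 0], [-0.1, 0, 0], [-0.1, 0, 0], [-0.1, 0, 0], [0, 0, 0], [0, 0, 0], [0, 0, 0]], "yaw": [0, 0, 0, 0, 0, 0, 0, 0], "hand": [0, 0, 0, 0, 0, 0, 0, 0]}}

```text
clock: 8.3
tcp_pos: [0.5, 0.1343, 0.1997]
tcp_rot: [[0.071, 0.997, -0.0], [0.997, -0.071, -0.0], [-0.0, -0.0, -1.0]]
ft_force: [0.1, 0.4, 0.5]
grip_width: 0.006
```

Request:
{"op": "drive_tool", "data": {"delta_pos": [[0, 0, 0], [0, 0, 0], [-0.05, 0, 0], [-0.05, 0, 0], [-0.05, 0, 0], [-0.05, 0, 0], [-0.05, 0, 0], [-0.05, 0, 0]], "yaw": [0, 0, 0, 0, 0, 0, 0, 0], "hand": [0, 0, 0, 0, 0, 0, 0, 0]}}

```text
clock: 9.3
tcp_pos: [0.4999, 0.1313, 0.1997]
tcp_rot: [[0.071, 0.997, 0.0], [0.997, -0.071, 0.0], [0.0, 0.0, -1.0]]
ft_force: [0.1, 1.4, 0.2]
grip_width: 0.003
```

Request:
{"op": "drive_tool", "data": {"delta_pos": [[-0.03, 0, 0], [-0.03, 0, 0], [-0.03, 0, 0], [-0.03, 0, 0], [-0.03, 0, 0], [-0.03, 0, 0], [-0.03, 0, 0], [-0.03, 0, 0]], "yaw": [0, 0, 0, 0, 0, 0, 0, 0], "hand": [0, 0, 0, 0, 0, 0, 0, 0]}}

```text
clock: 10.3
tcp_pos: [0.4997, 0.129, 0.1997]
tcp_rot: [[0.071, 0.997, 0.0], [0.997, -0.071, 0.0], [0.0, 0.0, -1.0]]
ft_force: [-0.1, 1.1, -0.9]
grip_width: 0.005
```

Request:
{"op": "drive_tool", "data": {"delta_pos": [[-0.03, 0, 0], [-0.03, 0, 0], [-0.03, 0, 0], [-0.03, 0, 0], [-0.03, 0, 0], [-0.03, 0, 0], [-0.03, 0, 0], [-0.03, 0, 0]], "yaw": [0, 0, 0, 0, 0, 0, 0, 0], "hand": [0, 0, 0, 0, 0, 0, 0, 0]}}

```text
clock: 11.3
tcp_pos: [0.4996, 0.1267, 0.1997]
tcp_rot: [[0.071, 0.997, 0.0], [0.997, -0.071, 0.0], [0.0, 0.0, -1.0]]
ft_force: [-0.6, 5.8, -0.7]
grip_width: 0.002
```

Request:
{"op": "drive_tool", "data": {"delta_pos": [[-0.03, 0, 0], [-0.03, 0, 0], [-0.03, 0, 0], [-0.03, 0, 0], [-0.03, 0, 0], [0, 0, 0], [0, 0, 0], [0, 0, 0]], "yaw": [0, 0, 0, 0, 0, 0, 0, 0], "hand": [0, 0, 0, 0, 0, 0, 0, 0]}}

```text
clock: 12.3
tcp_pos: [0.4996, 0.1255, 0.1998]
tcp_rot: [[0.071, 0.997, 0.001], [0.997, -0.071, 0.001], [0.001, 0.001, -1.0]]
ft_force: [0.3, 9.1, -1.3]
grip_width: 0.002
```

Contact reached: the push rose from 1 to 9 N. I'll back off, rise and move over the spot.

Request:
{"op": "drive_tool", "data": {"delta_pos": [[0.5, 0, 0], [1, 0, 0], [1, 0, 0], [0, 0, -3], [0, 0, -4], [0, 0, -4], [0, 0, -4], [0, 0, 0]], "yaw": [0, 0, 0, 0, 0, 0, 0, 0], "hand": [0, 0, 0, 0, 0, 0, 0, 0]}}

```text
clock: 13.3
tcp_pos: [0.5021, 0.1507, 0.3527]
tcp_rot: [[0.071, 0.997, 0.005], [0.998, -0.071, 0.002], [0.002, 0.005, -1.0]]
ft_force: [-0.6, 0.2, -1.0]
grip_width: 0.003
```

Request:
{"op": "drive_tool", "data": {"delta_pos": [[-2, 0, 0], [-2.5, 0, 0], [-2.5, 0, 0], [-2.5, -0.2, 0], [-2.5, -0.2, 0], [0, 0, 0], [0, 0, 0], [0, 0, 0]], "yaw": [0, 0, 0, 0, 0, 0, 0, 0], "hand": [0, 0, 0, 0, 0, 0, 0, 0]}}

```text
clock: 14.3
tcp_pos: [0.4887, 0.031, 0.3493]
tcp_rot: [[0.07, 0.998, -0.001], [0.998, -0.07, 0.0], [0.0, -0.001, -1.0]]
ft_force: [0.4, -0.7, -0.5]
grip_width: 0.008
```

```bash
python3 - <<'E'
from h import *
a=snap('wrist','w2.png');print(status.get_state()['tcp_pos'])
t=snap('top','t2.png')
hsv=cv2.cvtColor(t['image'],cv2.COLOR_RGB2HSV)
m=cv2.inRange(hsv,(35,80,60),(85,255,255));m[:165]=0;m[205:]=0;m[:,:310]=0;m[:,345:]=0
M=cv2.moments(m);print('green',M['m10']/M['m00'],M['m01']/M['m00'])
E
```

```text
[0.48868394 0.0310707  0.34940621]Traceback (most recent call last):
  File "<stdin>", line 6, in <module>
ZeroDivisionError: float division by zero
```

View pics/w2.png

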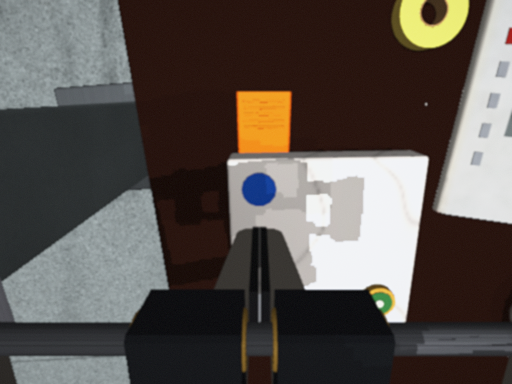

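The wrist view shows the wedge square under the slab's left side, its rear part visible at (237–291, 92–152). The blue spot is clear at (259,189).

```bash
python3 - <<'E'
from h import *
a=snap('wrist');hsv=cv2.cvtColor(a['image'],cv2.COLOR_RGB2HSV)
m=cv2.inRange(hsv,(105,120,60),(125,255,255));m[:165]=0;m[215:]=0;m[:,:235]=0;m[:,285:]=0
M=cv2.moments(m);u,v=M['m10']/M['m00'],M['m01']/M['m00'];print(u,v,ray(a,u,v,.052))
s=status.get_state();R=s['tcp_rot'];d=ray(a,u,v,.052)-(s['tcp_pos']+R[:,2]*.19);print('tool delta cm',R.T@d*100)
print('wedge back',ray(a,264,92,.022),'slab corner',ray(a,229,160,.049),ray(a,427,156,.049))
E
```

```text
258.3305389221557 188.97724550898204 [0.48736251 0.03151569 0.052     ]
tool delta cm [ 0.04045917 -0.13305112 10.75730589]
wedge back [0.49834281 0.11488155 0.022     ] slab corner [0.46313173 0.05927421 0.049     ] [0.63857697 0.05070246 0.049     ]
```

Request:
{"op": "drive_tool", "data": {"delta_pos": [[0, -0.1, 2.5], [0, 0, 2.5], [0, 0, 2.5], [0, 0, 1.5], [0, 0, 0.8], [0, 0, 0.3], [0, 0, 0.1], [0, 0, 0.1]], "yaw": [0, 0, 0, 0, 0, 0, 0, 0], "hand": [0, 0, 0, 0, 0, 0, 0, 0]}}

```text
clock: 15.45
tcp_pos: [0.4879, 0.0306, 0.2472]
tcp_rot: [[0.071, 0.997, 0.001], [0.997, -0.071, 0.0], [0.0, 0.001, -1.0]]
ft_force: [-0.7, 0.5, -0.1]
grip_width: 0.006
```

Request:
{"op": "drive_tool", "data": {"delta_pos": [[0, 0, 0.05], [0, 0, 0.05], [0, 0, 0.05], [0, 0, 0.05], [0, 0, 0.05], [0, 0, 0.05], [0, 0, 0], [0, 0, 0]], "yaw": [0, 0, 0, 0, 0, 0, 0, 0], "hand": [0, 0, 0, 0, 0, 0, 0, 0]}}

```text
clock: 16.45
tcp_pos: [0.4877, 0.0306, 0.2437]
tcp_rot: [[0.071, 0.997, 0.0], [0.997, -0.071, 0.0], [0.0, 0.0, -1.0]]
ft_force: [-0.7, -0.6, 0.2]
grip_width: 0.006
```

Request:
{"op": "drive_tool", "data": {"delta_pos": [[0, 0, 0.05], [0, 0, 0.03], [0, 0, 0.03], [0, 0, 0.03], [0, 0, 0.03], [0, 0, 0.03], [0, 0, 0], [0, 0, 0]], "yaw": [0, 0, 0, 0, 0, 0, 0, 0], "hand": [0, 0, 0, 0, 0, 0, 0, 0]}}

```text
clock: 17.45
tcp_pos: [0.4877, 0.0306, 0.2423]
tcp_rot: [[0.071, 0.997, 0.0], [0.997, -0.071, 0.0], [0.0, 0.0, -1.0]]
ft_force: [-3.2, 0.3, 10.7]
grip_width: 0.003
```

Request:
{"op": "drive_tool", "data": {"delta_pos": [[0, 0, 0.01], [0, 0, 0], [0, 0, 0], [0, 0, 0], [0, 0, 0], [0, 0, 0], [0, 0, 0], [0, 0, 0]], "yaw": [0, 0, 0, 0, 0, 0, 0, 0], "hand": [0, 0, 0, 0, 0, 0, 0, 0]}}

```text
clock: 18.45
tcp_pos: [0.4877, 0.0306, 0.2423]
tcp_rot: [[0.071, 0.997, 0.0], [0.997, -0.071, 0.0], [0.0, 0.0, -1.0]]
ft_force: [-4.1, 0.8, 13.0]
grip_width: 0.008
```

```bash
python3 - <<'E'
from h import *
a=snap('wrist','w3.png');t=snap('scene','s3.png');s=status.get_state();print(s['ft_force'],s['tcp_pos'])
cv2.imwrite('pics/cmp.png',np.hstack([a['image'][:,:,::-1][:, 60:460],cv2.resize(t['image'][150:246,210:310,::-1],(400,384),interpolation=cv2.INTER_CUBIC)]))
E
```

```text
[-3.57937471  0.15446961 12.17673062] [0.48768795 0.03063582 0.24233717]
```

View pics/cmp.png

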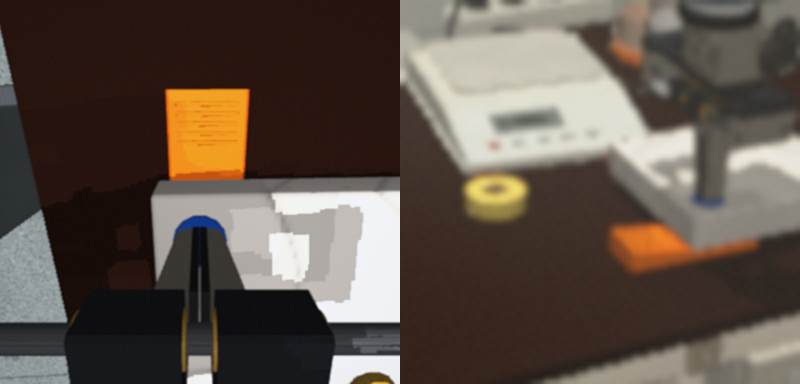

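The fingers stand on the blue spot at (198,225) in the left half. The wedge is flat under the edge and untouched, and the slab is level. The press holds at 12 N and the height does not change, so I'm handing in.

```bash
python3 -c "
from h import *
print(job.hand_in())"
```

```text
the job is handed in; nothing more can be done
None
```

I pushed the orange wedge nearest the base straight under the slab's left side at the blue-spot corner with the closed fingers. I then handed the job in at about 18.5 s, with the fingertips still pressing on the blue spot. The hand-in reported no verdict.

- **Wedge fit:** the push force rose from about 1 N to 9 N. The camera then showed about 72 mm of the wedge under the slab, which is where it should touch. It was square, flat and not in contact with the fingers.
- **Press on the spot:** the press was steady at about 12–13 N. The fingertips held at 52.3 mm against 52 mm nominal, so the slab did not dip and stood level to within a few mrad.
- **Slab and bystanders:** the slab had not visibly moved when I measured its corners again. The tape roll, the only bystander in the last views, looked undisturbed. I did not check the others one by one after the push.
- **Failed or disagreed:** a last colour check of the brass level failed because it was hidden from the top camera, so the levelness rests on the fingertip height. The last press also showed about 4 N of sideways force with no visible movement.

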